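# Nest the rivet cups and hold the sprung channel gate at the pointer

## Task

Get the rivet sorting channel ready to be brushed out. First, with the gate still shut, nest the three loose metal rivet cups upright on the bench in size order: the middle cup down inside the widest, the narrowest down inside the middle one. Then lift the sprung perforated gate by its cross knob until it lies at the same slope as the steel pointer bar beside it, and finish while still gripping and holding it there; leave the pointer and the bench tools as they are.

Things in the scene. Friction and masses are not known exactly. Their poses are not given: they have to be found in the camera images.
- cup_large: widest rivet cup, plain aluminium, open top, stands upright: 78 mm across at the rim, 72 mm at the foot, 45 mm high, wall 2.5 mm, floor 4 mm thick; origin at the centre of its underside, z up its axis; about 90 g
- cup_middle: middle rivet cup, same metal: 58 mm across at the rim, 52 mm at the foot, 65 mm high, wall 2.5 mm, floor 4 mm thick; origin at the centre of its underside, z up; about 70 g. Nested, its underside sits 4 mm above that of the widest cup and its rim stands 24 mm above the widest cup's rim
- cup_small: narrowest and tallest rivet cup, same metal: 40 mm across at the rim, 35 mm at the foot, 85 mm high, wall 2.5 mm, floor 4 mm thick; origin at the centre of its underside, z up; about 50 g. Nested, its underside sits 4 mm above that of the middle cup and its rim stands 24 mm above the middle cup's rim
- channel: fixed aluminium channel, x -65 to +140 mm, 130 mm wide, 78 high; the pointer's bracket and upright quarter arc (up to 235 mm high) stand along its +y side, out to y = 104 mm. Origin on the bench; x runs along the channel away from the gate knob (within 0.35 rad of world x), z up. Gate hinge line: parallel to y through x = 70 mm, z = 85 mm
- knob (a point): centre of the gate's cross knob, 185 mm from the hinge line: a drum 24 mm in diameter, 30 mm long, axis parallel to the hinge (channel's y); 85 mm above the bench when shut, free but for the stem on the hinge side; x points to the hinge. Pinched across its two flat ends it can turn between the finger pads as the gate swings
- gate (a joint): angle in rad of the perforated aluminium gate (plate 136 x 126 x 4 mm; free edge 140 mm from its hinge line; a stem 10 mm wide leads from mid free edge to the cross knob): 0 shut, level over the channel; grows as the free edge rises; stop at 1.25. A spring pulls it shut: at the knob, square to the gate, about 4 N starts it, 7 N holds it at 0.85 rad
- pointer (a joint): slope of the pointer in rad on the same scale and about the same hinge line as the gate: 0 level, grows as its ball end rises; it is set somewhere from 0.45 to 0.85 and stays there by friction. The gate is at the mark when both angles are equal
- pointer_tip (a point): centre of the 16 mm ball end of the steel pointer bar, 155 mm from the hinge line and 88 mm to the channel's +y side of the gate's middle; its x axis points along the bar to the hinge
- bucking_bar: squat red anodized bucking bar, 75 x 42 x 50 mm; origin at the centre of its underside; leave alone
- squeezer_yoke: chrome C-shaped rivet squeezer yoke lying flat, about 100 x 95 x 22 mm; origin under its middle; leave alone
- cleco_pliers: steel cleco pliers with blue grips lying flat, about 205 x 70 x 16 mm; origin near the pivot; leave alone
- rivet_set: grey cast-iron rivet set standing on its wide end, 34 mm across, 75 mm high; origin at the centre of its underside; leave alone
There are look-alikes about, which are no part of the job. Leave any blue look-alike of the cup_middle alone. What is shaped like the cup_small but yellow is not meant.

How it is judged:
By the outcome, as a careful person would: the job done as asked, in the order asked, and still so for the second after the job is handed in, while the arm keeps its last pose, push and grip.
It also fails if it takes over 72 s, if anything falls off the work surface, if the arm or the gripper's body presses on something with over 40 N, if the wrist force passes 120 N, or if a joint passes its speed limit or range.

## Robot

A 6-joint arm with a two-finger parallel gripper is mounted at the origin on the work surface. World frame = base frame: x ahead of the robot, y to its left, z up, the work surface at z = 0. Lengths are in m, angles in rad, forces in N, time in s.
With the tool pointing down it reaches from about 0.3 to 0.775 m from the base axis. Payload 14.6 kg.
Tool frame: the origin (TCP) lies at the very end of the fingers, on their centre line; the grasp point (between the pads) lies 19 mm behind it; z points along the fingers, y is the line along which they close (so a half turn about z gives the same grasp; the last joint's range is limited). The gripper opens to 94 mm and grips with 3 to 60 N. Pads are 16 mm wide; open, the fingers measure 119 mm over their backs; the gripper's body (75 mm by 177 mm) begins 78 mm behind the grasp point.
Start: joints at [1.127, 0.3, 1.521, -0, 1.321, -0.067], TCP at [0.202, 0.511, 0.167] pointing down, gripper open.
Joint ranges: [-3.03, 3.03], [-0.79, 2.21], [0.23, 2.52], [-1.04, 4.18], [0, 3.07], [-2.55, 2.55]. Speed limits (rad/s): [2.22, 2.22, 2.57, 3.14, 3.14, 3.14].

## Interface

Orientations are given as [roll, pitch, yaw] about the fixed x, y, z axes, in that order (R = Rz(yaw) Ry(pitch) Rx(roll)).
In Python, from station import status, vision, order, silhouettes gives the robot as it stands. The module is installed in compiled form; this text tells all that it offers.
- The arm moves only by the shell command python3 -m pendant 'ROWS' [FORCE]. ROWS is JSON, one flat list of numbers, 7 for each row, row after row: the shift along the tool's x, y, z in units of 500 mm (1.0 is 500 mm), then the turn, a rotation vector about the tool's x, y, z in units of 90 degrees (1.0 is 90 degrees), then the opening, from -1 (shut) to 1 (fully open). A call has 1 to 12 rows; each row is the pose to reach, as a shift and turn from the pose commanded when the call began, along the tool's axes at that moment; what a row does not reach only later rows make up. A row lasts 1/10 s, in which the tool goes at most 50 mm and 8.59 degrees, less where a joint would pass 70% of its speed; a pose out of reach is approached as far as the arm can. A call with a number of a shift or a turn outside -1 to 1 is refused whole. A call with a gripper value outside its range is refused whole. The fingers move at their own pace and stop on an object; FORCE is the grip in N (left out, the last holds). Time passes only in rows, so rows that repeat a pose let the fingers close. It gives the time, the measured TCP pose, the force, the opening and the grip force at its end, in the units of the state.
- status.get_obs(): the state, without advancing time (a new reading comes with each control period).
- vision.camera(name): name is "scene" or "top" or "wrist"; returns a dict with "pixels" (480x640x3 uint8, red, green, blue), "K" (3x3 intrinsics, pixels), "R" (3x3) and "t" (3): a world point X has camera coordinates R X + t. Camera axes: x right, y down, z forward; pixel columns grow to the right and rows downward; lengths in m; the calibration is good to about 2 mm. A picture is of the moment at which its call begins. There is no depth.
- order.hand_in(): hands the job in; it is judged then, once.
Trained networks look in a picture, given as the dict that the camera call returned (one of the last four; its "shot" number tells which), for a name from the list of things; names that differ only in an ending like _2 or _b are one class to them, and where a whole thing is asked for, a point or a joint stands for the part that bears it (a point fixed in the world has none). Each returns a list of dicts, best first, with "score" (0 to 1); they miss things now and then, are a little off and sometimes report something else, mostly with a low value. They report only what shows in the picture. A call takes as long as a camera call. They do not tell look-alikes from the thing itself.
- silhouettes(target, picture): "region" (480x640 bool, what is visible of it) and "extent" ([left, top, right, bottom] in pixels, round what is visible of it).
The state is a dict: "time_s": time; "qpos": joint angles; "joint_vel": joint speeds; "tau": joint torques, N m; "ee_pos": TCP position; "eef_rot": TCP orientation; "force": force on the tool from outside, world axes, zero at the start; "moment": the same for the moment, N m; "grip_width": finger opening in m; "grip_force": force on a finger pad.
Only numpy, scipy, OpenCV 4.12 (cv2) and the standard library are available. Lean on these libraries where they do the work, as an engineer would, in place of code of your own. Each camera call takes 0.05 s, during which the arm holds its last target. There are 200 camera calls.

## Working session

There is one attempt and no reset: what is moved stays moved. The work goes in short steps, Python scripts to look and compute and a shell command to move; the robot and the scene stay as the last step left them, time stands still between calls to the robot, and variables do not carry over. Pictures are saved under pics/ and viewed, at most 10 in all, crops included, and the job is handed in when it is done.

```bash
mkdir -p pics; cat > h.py <<'E'
import numpy as np, cv2
from station import status, vision, order, silhouettes
def save(p,name): cv2.imwrite('pics/'+name+'.png',p['pixels'][:,:,::-1])
def proj(p,X):
    c=p['R']@np.array(X,float)+p['t']; u=p['K']@c; return u[:2]/u[2]
def ray(p,uv):
    d=p['R'].T@np.linalg.inv(p['K'])@np.array([uv[0],uv[1],1.]); o=-p['R'].T@p['t']; return o,d/np.linalg.norm(d)
def onz(p,uv,z):
    o,d=ray(p,uv); return o+d*(z-o[2])/d[2]
def tri(rs):
    A=np.zeros((3,3));b=np.zeros(3)
    for o,d in rs:
        M=np.eye(3)-np.outer(d,d);A+=M;b+=M@o
    return np.linalg.solve(A,b)
E
python3 - <<'E'
from h import *
print(status.get_obs())
for n in ['scene','top']:
    p=vision.camera(n); save(p,n+'0'); print(n,p['K'].tolist(),(-p['R'].T@p['t']).round(3), p['R'].round(3).tolist())
    for t in ['cup_large','cup_middle','cup_small','knob','pointer_tip','gate','pointer','channel','bucking_bar','squeezer_yoke','cleco_pliers','rivet_set']:
        for r in silhouettes(t,p)[:3]:
            m=r['region']; ys,xs=np.nonzero(m); print(t,round(r['score'],2),r['extent'],xs.mean().round(1),ys.mean().round(1),p['pixels'][m].mean(0).round(0))
E
```

```text
{'time_s': 0.0, 'qpos': array([ 1.12737268e+00,  3.00490805e-01,  1.52154926e+00,  2.34532251e-05,
        1.32069110e+00, -6.65832396e-02]), 'joint_vel': array([-0.00030443, -0.00098828, -0.00065972,  0.00043245, -0.00122497,
       -0.00215098]), 'tau': array([ 2.44568961e-03, -5.31792426e+01, -3.52738631e+01,  7.09601655e-02,
        2.43238185e-02, -9.08681454e-05]), 'ee_pos': array([0.20225388, 0.51114896, 0.16628901]), 'eef_rot': array([-3.14045818e+00, -9.84160867e-05,  2.76474637e+00]), 'force': array([ 0.629494  , -0.254676  ,  0.68562651]), 'moment': array([-0.03179702, -0.0057078 ,  0.0132013 ]), 'grip_force': 0.0, 'grip_width': 0.09350718036076308}
scene [[624.9769805875984, 0.0, 321.872463563133], [0.0, 624.9769805875984, 242.55044271234146], [0.0, 0.0, 1.0]] [1.146 0.917 0.871] [[-0.869, 0.495, -0.005], [0.299, 0.516, -0.802], [-0.395, -0.699, -0.597]]
cup_large 0.75 [341.6, 213.6, 377.9, 243.5] 357.9 228.5 [95. 92. 89.]
cup_middle 0.88 [261.9, 181.8, 286.4, 219.8] 272.7 199.3 [21. 38. 77.]
cup_middle 0.76 [278.7, 206.4, 304.2, 240.5] 290.2 221.1 [91. 87. 85.]
cup_middl
[... 1583 characters left out ...]
7, 285.9, 308.6] 259.8 259.5 [151. 153. 153.]
knob 0.69 [346.0, 283.3, 376.3, 315.3] 360.1 297.4 [144. 145. 144.]
pointer_tip 0.62 [218.0, 228.2, 223.8, 286.7] 221.6 257.9 [129. 126. 117.]
pointer_tip 0.37 [206.5, 205.9, 287.4, 308.8] 252.7 252.3 [143. 144. 143.]
gate 0.85 [233.7, 227.5, 285.1, 309.1] 260.1 259.2 [149. 151. 151.]
channel 0.78 [205.7, 201.8, 291.1, 311.0] 252.3 252.6 [142. 142. 139.]
bucking_bar 0.92 [163.5, 296.4, 188.3, 323.5] 175.1 308.1 [128.  43.  36.]
squeezer_yoke 0.63 [345.4, 166.7, 381.9, 206.4] 364.0 182.9 [147. 146. 138.]
cleco_pliers 0.85 [465.6, 230.2, 541.7, 257.1] 508.7 242.5 [ 98. 101. 108.]
rivet_set 0.54 [159.6, 241.7, 170.4, 246.2] 164.6 243.1 [77. 80. 76.]
```

View pics/scene0.png

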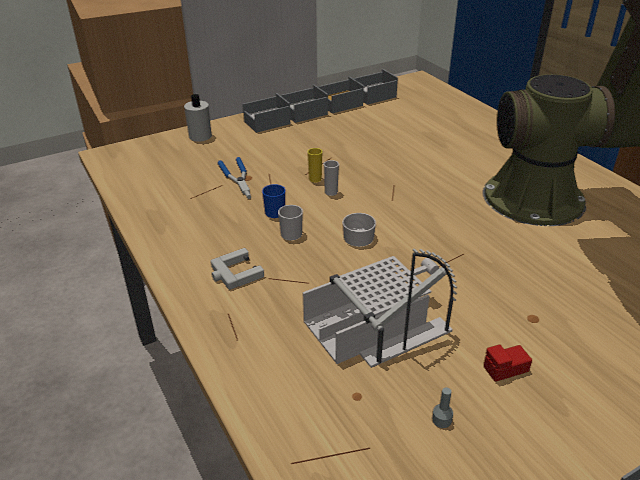

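View pics/top0.png

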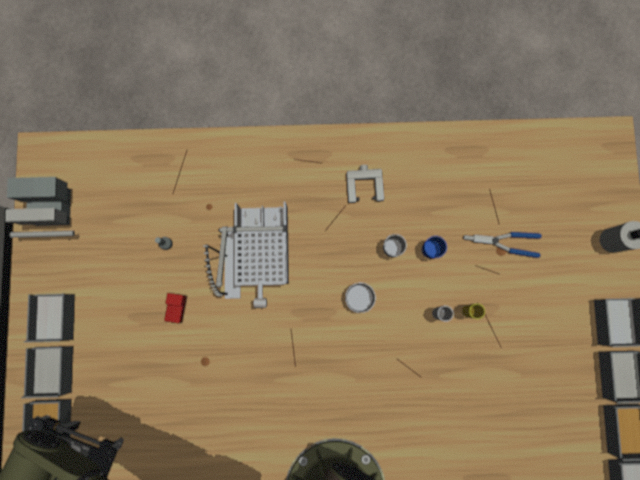

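The scene view shows the aluminium cups: large (358,229), middle (290,221) and small (330,177). The blue and yellow look-alikes are at (273,199) and (314,164), and the gate with its pointer and arc is around (380,290). In the top view the same cups are at (360,298), (394,247) and (442,313), and the knob is at (260,303).

```bash
python3 - <<'E'
from h import *
from scipy.optimize import least_squares
S=vision.camera('scene');T=vision.camera('top')
D={'cup_large':(.078,.072,.045,(358,229),(360,298)),'cup_middle':(.058,.052,.065,(290,221),(394,247)),'cup_small':(.040,.035,.085,(330.5,176.5),(442,313))}
a=np.linspace(0,2*np.pi,60)
def bb(p,x,y,z0,d):
    P=[(x+r/2*np.cos(t),y+r/2*np.sin(t),z+z0) for r,z in((d[0],d[2]),(d[1],0)) for t in a]
    q=np.array([proj(p,X) for X in P]); return np.r_[q.min(0),q.max(0)]
for n,d in D.items():
    obs=[]
    for p,c in((S,d[3]),(T,d[4])):
        R=silhouettes(n,p); r=min(R,key=lambda r:abs((r['extent'][0]+r['extent'][2])/2-c[0])+abs((r['extent'][1]+r['extent'][3])/2-c[1])); obs.append(np.array(r['extent']))
    s=least_squares(lambda v:np.r_[bb(S,*v,d)-obs[0],bb(T,*v,d)-obs[1]],[.4,0,0],loss='soft_l1')
    print(n,s.x.round(4),s.fun.round(1))
# rough gate/knob
for n,p in(('scene',S),('top',T)):
    print(n,[ (r['score'],r['extent']) for r in silhouettes('knob',p)[:2]])
k=onz(T,(260,303),.085);print('knob~',k, proj(S,k))
import cv2
im=S['pixels'][230:380,290:470,::-1]; cv2.imwrite('pics/c1.png',cv2.resize(im,None,fx=4,fy=4,interpolation=cv2.INTER_CUBIC))
E
```

```text
cup_large [ 0.4801 -0.0809 -0.0032] [ 1.  -0.4 -1.3  0.4 -2.1  0.1  1.6 -0. ]
cup_middle [ 0.613  -0.1685 -0.0062] [ 0.5 -1.3 -3.2  1.1 -0.8  0.4  0.4  0.2]
cup_small [ 0.4411 -0.2829 -0.007 ] [ 3.2 -0.5  1.4  1.   0.8 -3.1  0.4 -0.6]
scene [(0.83, [329.3, 255.6, 439.7, 313.8]), (0.39, [218.3, 157.3, 247.8, 193.7])]
top [(0.56, [232.2, 230.5, 285.9, 308.4])]
knob~ [0.47559992 0.17233981 0.085     ] [430.45828916 265.3284515 ]
```

View pics/c1.png

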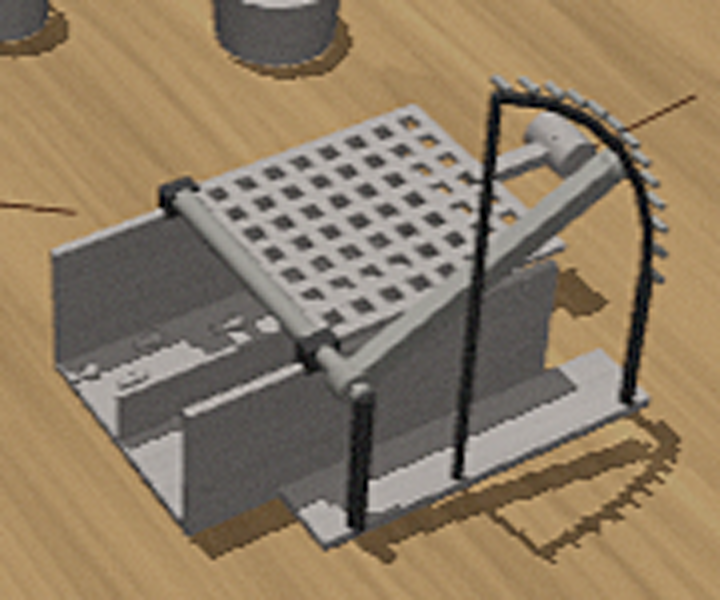

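The knob shows at scene pixel (430,264), which agrees with the top-view estimate. The pointer bar runs from (376,324) to its ball at about (443,270). The fitted cup heights are within 7 mm of the bench, so they check out. Next I go high over the channel to the middle cup.

```bash
cat >> h.py <<'E'
from scipy.spatial.transform import Rotation as Ro
def row(x,y,z,yaw,tilt=None):
    o=status.get_obs(); R0=Ro.from_euler('xyz',o['eef_rot'])
    R1=Ro.from_euler('xyz',[np.pi,0,yaw]) if tilt is None else tilt
    s=R0.inv().apply(np.array([x,y,z])-o['ee_pos'])/.5; r=(R0.inv()*R1).as_rotvec()/(np.pi/2)
    print('row',s.round(3),r.round(3))
E
python3 -c "
from h import *
row(.2,.51,.34,2.765);row(.45,.20,.34,1.57);row(.613,-.168,.34,1.57)"
```

```text
row [ 0.003 -0.004 -0.346] [-0.  0. -0.]
row [-0.69  -0.397 -0.346] [-0.     0.     0.761]
row [-1.264 -0.961 -0.346] [-0.     0.     0.761]
```

```bash
python3 -m pendant '[0,0,-0.2,0,0,0,1, 0,0,-0.346,0,0,0,1, 0,0,-0.346,0,0,0,1, 0,0,-0.346,0,0,0,1, -0.69,-0.4,-0.346,0,0,0.761,1, -0.69,-0.4,-0.346,0,0,0.761,1, -0.69,-0.4,-0.346,0,0,0.761,1, -0.69,-0.4,-0.346,0,0,0.761,1, -0.69,-0.4,-0.346,0,0,0.761,1, -0.69,-0.4,-0.346,0,0,0.761,1, -0.69,-0.4,-0.346,0,0,0.761,1, -0.69,-0.4,-0.346,0,0,0.761,1]' 20; python3 -c "
from h import *
row(.613,-.168,.34,1.57);row(.613,-.168,.19,1.57)"
```

```text
time_s: 3.0
ee_pos: [0.4505, 0.1966, 0.3401]
eef_rot: [3.141, -0.0, 1.563]
force: [1.0, 0.7, 0.3]
grip_width: 0.0937
grip_force: 0.0
row [-0.727  0.331  0.   ] [ 0.    -0.    -0.004]
row [-0.727  0.33   0.3  ] [ 0.    -0.    -0.004]
```

```bash
python3 -m pendant '[-0.2,0.09,0,0,0,0,1, -0.3,0.14,0.03,0,0,0,1, -0.727,0.33,0.3,0,0,0,1, -0.727,0.33,0.3,0,0,0,1, -0.727,0.33,0.3,0,0,0,1, -0.727,0.33,0.3,0,0,0,1, -0.727,0.33,0.3,0,0,0,1, -0.727,0.33,0.3,0,0,0,1, -0.727,0.33,0.3,0,0,0,1, -0.727,0.33,0.3,0,0,0,1, -0.727,0.33,0.3,0,0,0,1]'; python3 - <<'E'
from h import *
p=vision.camera('wrist'); save(p,'w1'); print((-p['R'].T@p['t']).round(3),p['R'].round(2).tolist(),p['K'][0,0])
R=silhouettes('cup_middle',p)
for r in R: print(r['score'],r['extent'],p['pixels'][r['region']].mean(0))
def bb(x,y):
    a=np.linspace(0,6.28,80); q=np.array([proj(p,(x+d/2*np.cos(t),y+d/2*np.sin(t),z)) for d,z in((.058,.065),(.052,0)) for t in a]); return np.r_[q.min(0),q.max(0)]
print(bb(.613,-.1685))
from scipy.optimize import least_squares
for r in R:
    s=least_squares(lambda v:bb(*v)-r['extent'],[.613,-.1685]);print(s.x,s.fun)
row(.613,-.1685,.047,1.5708)
E
```

```text
time_s: 4.1
ee_pos: [0.6139, -0.1654, 0.1895]
eef_rot: [-3.141, -0.0, 1.569]
force: [-0.6, -0.2, 0.8]
grip_width: 0.0938
grip_force: 0.0
[ 0.615 -0.082  0.406] [[1.0, -0.0, -0.0], [-0.0, -0.96, 0.29], [-0.0, -0.29, -0.96]] 430.10836715741874
0.9 [267.4, 280.7, 334.0, 363.3] [31.04097771 51.05775222 94.14857417]
0.67 [275.7, 178.7, 342.8, 251.0] [136.88758431 136.49138146 135.86585061]
[271.03407812 176.33921591 342.06436796 253.6216696 ]
[ 0.60734818 -0.2738508 ] [ 0.60623972 -0.54568658 -0.60665295  0.48781155]
[ 0.61520536 -0.16835821] [-1.96808015 -2.51842128  1.96912305  2.45314395]
row [-0.008 -0.003  0.288] [ 0.001  0.    -0.   ]
```

View pics/w1.png

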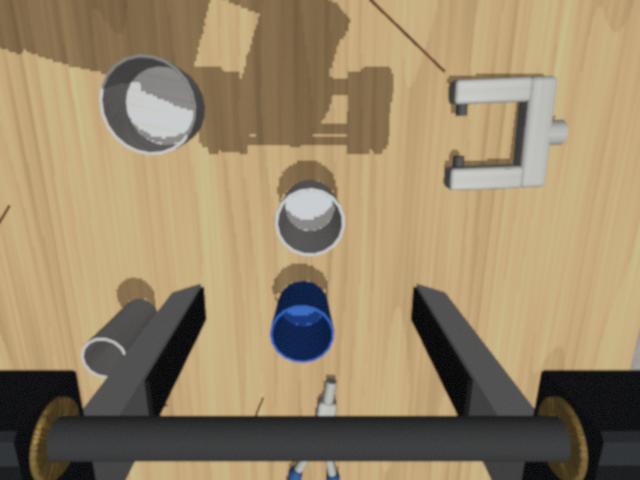

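The wrist view shows the middle cup's rim at (310,222), the large cup at (152,105), the blue cup at (302,323) and the small cup at (105,355). The fit puts the middle cup at (0.614, -0.168). I'll descend and grip it.

```bash
python3 -m pendant '[-0.006,0,0.1,0,0,0,1, -0.006,0,0.2,0,0,0,1, -0.006,0,0.26,0,0,0,1, -0.006,0,0.291,0,0,0,1, -0.006,0,0.291,0,0,0,1, -0.006,0,0.291,0,0,0,0.1, -0.006,0,0.291,0,0,0,0.1, -0.006,0,0.291,0,0,0,0.1, -0.006,0,0.291,0,0,0,0.1, -0.006,0,0.291,0,0,0,0.1, -0.006,0,0.291,0,0,0,0.1, -0.006,0,0.291,0,0,0,0.1]' 20
```

```text
time_s: 5.4
ee_pos: [0.6141, -0.1682, 0.0444]
eef_rot: [-3.142, -0.0, 1.569]
force: [0.2, -0.7, -0.8]
grip_width: 0.0519
grip_force: 0.0
```

```bash
python3 - <<'E'
from h import *
S=vision.camera('scene'); p=vision.camera('wrist')
a=cv2.resize(S['pixels'][130:280,200:400],(800,600)); b=p['pixels']
cv2.imwrite('pics/m1.png',np.hstack([cv2.resize(a,(400,300)),cv2.resize(b,(400,300))])[:,:,::-1])
print(status.get_obs()['grip_width'],proj(S,status.get_obs()['ee_pos']))
E
```

```text
0.05171735695669747 [291.57876193 218.54760818]
```

View pics/m1.png

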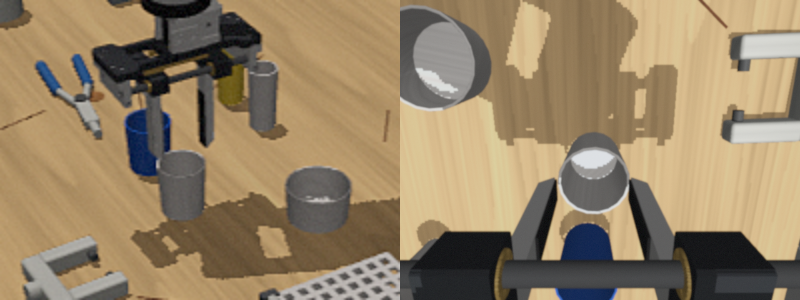

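The composite shows the fingers closed in front of and above the middle cup's rim without touching it. The cup hasn't moved, and the fingertips sit higher in the image than the projected TCP. I'll check this with overlays.

```bash
python3 - <<'E'
from h import *
o=status.get_obs(); R=Ro.from_euler('xyz',o['eef_rot']).as_matrix(); w=o['grip_width']/2
out=[]
for n,c in(('scene',(220,140,100,100)),('top',(350,200,100,100)),('wrist',(160,120,300,300))):
    p=vision.camera(n); x,y,W,H=c; f=800//2/W
    im=cv2.resize(p['pixels'][y:y+H,x:x+W],(400,400),interpolation=cv2.INTER_CUBIC)
    for b,col in((0,(255,0,0)),(.019,(0,255,0)),(.097,(0,255,255))):
        for s in(-1,1):
            q=(proj(p,o['ee_pos']+R@np.array([0,s*w,-b]))-[x,y])*f
            cv2.drawMarker(im,tuple(int(v) for v in q),col,cv2.MARKER_CROSS,14,2)
    t=np.linspace(0,6.28,40)
    for z,d in((.065,.058),):
        q=np.array([(proj(p,(.614+d/2*np.cos(k),-.1683+d/2*np.sin(k),z))-[x,y])*f for k in t]); cv2.polylines(im,[q.astype(int).reshape(-1,1,2)],True,(255,0,255),1)
    out.append(im)
m=np.hstack(out); m=cv2.resize(m,(798,266)); cv2.imwrite('pics/ov.png',m[:,:,::-1])
for i,im in enumerate(out): pass
E
```

```text
(no output)
```

View pics/ov.png

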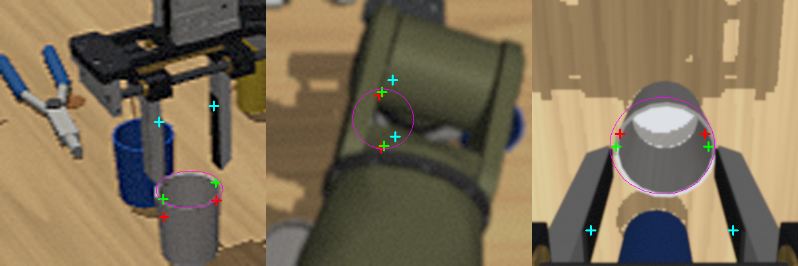

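By the cameras, both fingertips end about 30 mm short of the reported TCP, while the cup fit is good. That explains closing above the rim without contact. I'll open, go 28 mm lower, which is safe on either reading, and grip.

```bash
python3 -m pendant '[0,0,0,0,0,0,1, 0,0,0,0,0,0,1, 0,0,0,0,0,0,1, 0,0,0.03,0,0,0,1, 0,0,0.056,0,0,0,1, 0,0,0.056,0,0,0,0, 0,0,0.056,0,0,0,0, 0,0,0.056,0,0,0,0, 0,0,0.056,0,0,0,0, 0,0,0.056,0,0,0,0, 0,0,0.056,0,0,0,0]' 20
```

```text
time_s: 6.75
ee_pos: [0.6144, -0.1683, 0.0168]
eef_rot: [3.141, 0.0, 1.569]
force: [0.8, 1.0, 1.4]
grip_width: 0.0563
grip_force: 19.6
```

```bash
python3 -c "
from h import *
row(.480,-.081,.137,1.5708)"
```

```text
row [ 0.174 -0.269 -0.241] [ 0.001  0.    -0.001]
```

```bash
python3 -m pendant '[0,0,-0.08,0,0,0,0, 0,0,-0.16,0,0,0,0, 0,0,-0.241,0,0,0,0, 0.06,-0.09,-0.241,0,0,0,0, 0.12,-0.18,-0.241,0,0,0,0, 0.174,-0.269,-0.241,0,0,0,0, 0.174,-0.269,-0.241,0,0,0,0, 0.174,-0.269,-0.241,0,0,0,0]' 20
python3 - <<'E'
from h import *
from scipy.optimize import least_squares
o=status.get_obs(); print(o['ee_pos'])
S=vision.camera('scene');W=vision.camera('wrist'); save(W,'w2'); save(S,'s2')
a=np.linspace(0,2*np.pi,60)
def bb(p,x,y,z0,d):
    q=np.array([proj(p,(x+r/2*np.cos(t),y+r/2*np.sin(t),z+z0)) for r,z in((d[0],d[2]),(d[1],0)) for t in a]); return np.r_[q.min(0),q.max(0)]
d={'cup_large':(.078,.072,.045),'cup_middle':(.058,.052,.065)}
for n in d:
    for p,l in((S,'S'),(W,'W')):
        for r in silhouettes(n,p)[:3]:
            if r['score']>.3:
                s=least_squares(lambda v:bb(p,*v,d[n])-r['extent'],[.48,-.08,.05]); print(n,l,r['score'],r['extent'],s.x.round(4),s.fun.round(1),p['pixels'][r['region']].mean(0).round())
m=np.hstack([cv2.resize(S['pixels'][140:290,250:450],(400,300)),cv2.resize(W['pixels'],(400,300))]); cv2.imwrite('pics/m2.png',m[:,:,::-1])
E
```

```text
time_s: 7.55
ee_pos: [0.4793, -0.0805, 0.1376]
eef_rot: [3.14, 0.0, 1.57]
force: [1.4, -1.0, -0.8]
grip_width: 0.0568
grip_force: 19.6
[ 0.47929223 -0.08052704  0.13763798]
cup_large S 0.62 [340.5, 210.5, 377.8, 246.2] [ 0.5301 -0.0096  0.0608] [ 0.5 -0.5 -0.5  0.5] [97. 93. 90.]
cup_large W 0.98 [262.8, 166.9, 367.9, 253.0] [ 0.4869 -0.0787 -0.0332] [ 4.7 -5.2 -4.7  4.9] [157. 156. 155.]
cup_middle S 0.97 [262.0, 182.8, 282.8, 217.9] [ 0.5971 -0.3047 -0.02  ] [-1.2  0.9  1.2 -0.9] [19. 38. 79.]
cup_middle S 0.93 [349.8, 162.8, 376.0, 200.9] [ 0.4786 -0.0796  0.1159] [-0.1  0.1  0.1 -0.1] [92. 88. 85.]
cup_middle S 0.64 [328.7, 255.6, 439.9, 313.8] [0.8813 0.5614 0.4618] [ 23.1 -17.  -22.9  16.9] [150. 145. 141.]
```

View pics/m2.png

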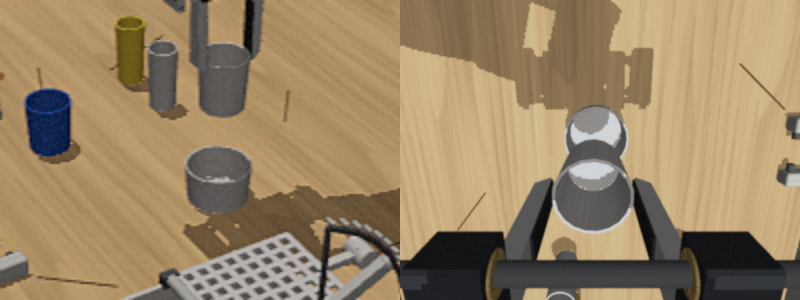

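The held middle cup is centred over the large one, and its fitted axis matches the TCP within 1 mm. The fingertips reach about 17 mm below its rim, so they will stay above the large cup's rim when nested. I'll lower it in stages.

```bash
python3 -m pendant '[0,0.001,0.08,0,0,0,0, 0,0.001,0.15,0,0,0,0, 0,0.001,0.19,0,0,0,0, 0,0.001,0.215,0,0,0,0, 0,0.001,0.222,0,0,0,0, 0,0.001,0.228,0,0,0,0, 0,0.001,0.228,0,0,0,0]'
```

```text
time_s: 8.55
ee_pos: [0.4807, -0.0812, 0.0234]
eef_rot: [3.141, 0.0, 1.569]
force: [-0.1, 0.3, -1.1]
grip_width: 0.0566
grip_force: 19.7
```

```bash
python3 -m pendant '[0,0,0.003,0,0,0,0, 0,0,0.005,0,0,0,0, 0,0,0.005,0,0,0,0]'
```

```text
time_s: 8.85
ee_pos: [0.4805, -0.0811, 0.0207]
eef_rot: [3.141, 0.0, 1.569]
force: [0.2, -1.1, 0.6]
grip_width: 0.057
grip_force: 19.6
```

```bash
python3 -m pendant '[0,0,0,0,0,0,0.4, 0,0,0,0,0,0,0.6, 0,0,0,0,0,0,0.6, 0,0,-0.05,0,0,0,0.6, 0,0,-0.14,0,0,0,0.6, 0,0,-0.24,0,0,0,0.6, 0,0,-0.24,0,0,0,0.6]'
python3 - <<'E'
from h import *
from scipy.optimize import least_squares
S=vision.camera('scene')
a=np.linspace(0,2*np.pi,60)
def bb(p,x,y,z0,d):
    q=np.array([proj(p,(x+r/2*np.cos(t),y+r/2*np.sin(t),z+z0)) for r,z in((d[0],d[2]),(d[1],0)) for t in a]); return np.r_[q.min(0),q.max(0)]
r=[r for r in silhouettes('cup_middle',S) if 340<(r['extent'][0]+r['extent'][2])/2<380]
for q in r: print(q['score'],q['extent'],bb(S,.4805,-.081,.004,(.058,.052,.065)))
row(.441,-.283,.16,1.5708)
row(.441,-.283,.037,1.5708)
E
```

```text
time_s: 9.55
ee_pos: [0.4829, -0.0817, 0.1464]
eef_rot: [3.132, 0.002, 1.569]
force: [0.2, -0.9, 0.2]
grip_width: 0.075
grip_force: 0.0
0.78 [347.1, 206.1, 372.6, 233.3] [347.60616628 204.87824017 372.83819076 241.19715298]
row [-0.404 -0.078 -0.038] [ 0.001  0.    -0.001]
row [-0.404 -0.079  0.208] [ 0.001  0.    -0.001]
```

```bash
python3 -m pendant '[-0.1,-0.02,-0.03,0,0,0,0.9, -0.2,-0.04,-0.03,0,0,0,0.9, -0.3,-0.06,-0.03,0,0,0,0.9, -0.404,-0.078,-0.03,0,0,0,0.9, -0.404,-0.078,-0.03,0,0,0,0.9, -0.404,-0.078,-0.03,0,0,0,0.9]'
python3 - <<'E'
from h import *
from scipy.optimize import least_squares
W=vision.camera('wrist');T=vision.camera('top');S=vision.camera('scene')
a=np.linspace(0,2*np.pi,60)
def bb(p,x,y,z0,d):
    q=np.array([proj(p,(x+r/2*np.cos(t),y+r/2*np.sin(t),z+z0)) for r,z in((d[0],d[2]),(d[1],0)) for t in a]); return np.r_[q.min(0),q.max(0)]
d=(.04,.035,.085)
for p,l in((W,'W'),(S,'S'),(T,'T')):
  for r in silhouettes('cup_small',p)[:3]:
    s=least_squares(lambda v:bb(p,*v,0,d)-r['extent'],[.44,-.28]); print(l,round(r['score'],2),r['extent'],s.x.round(4),s.fun.round(1),p['pixels'][r['region']].mean(0).round())
m=np.hstack([cv2.resize(S['pixels'][140:290,250:450],(400,300)),cv2.resize(W['pixels'],(400,300))]); cv2.imwrite('pics/m3.png',m[:,:,::-1])
E
```

```text
time_s: 10.25
ee_pos: [0.44, -0.2836, 0.1537]
eef_rot: [-3.139, -0.002, 1.567]
force: [0.0, 0.2, -0.0]
grip_width: 0.0894
grip_force: 0.0
W 0.82 [280.6, 188.5, 337.4, 262.0] [ 0.4409 -0.2831] [-0.6 -0.2  0.6  0.2] [112. 110. 107.]
W 0.78 [284.9, 273.5, 339.8, 360.8] [ 0.4431 -0.3622] [ 0.5  0.  -0.5 -0. ] [111.  99.  38.]
S 0.97 [322.7, 158.7, 339.6, 194.9] [ 0.4373 -0.2872] [ 0.6  0.2 -0.6 -0.2] [91. 87. 83.]
S 0.78 [306.8, 145.3, 323.6, 182.6] [ 0.4398 -0.3659] [ 0.8  1.3 -0.8 -1.2] [104.  87.  25.]
S 0.57 [333.4, 254.5, 439.1, 315.2] [0.5591 0.1424] [ 43.3   9.6 -41.5  -7.2] [152. 148. 144.]
T 0.66 [429.7, 307.0, 453.9, 322.9] [ 0.4337 -0.283 ] [ 1.1 -0.2 -1.   0.2] [91. 88. 83.]
```

View pics/m3.png

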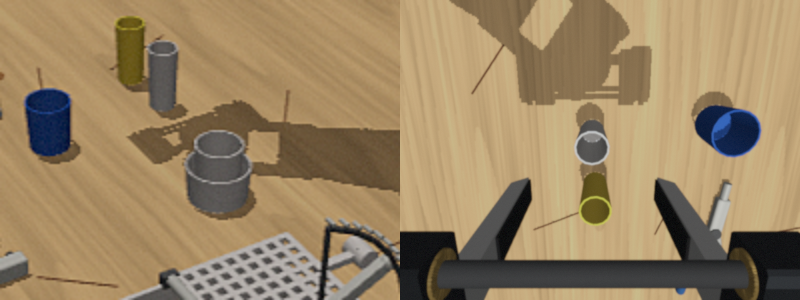

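The middle cup is nested in the large one at about (218,165) in the left crop. The small cup's rim is at wrist (592,148), with the yellow one behind it at (595,210). I'll descend and grip the small one.

```bash
python3 -m pendant '[0,0,0.09,0,0,0,0.9, 0,0,0.17,0,0,0,0.9, 0,0,0.22,0,0,0,0.9, 0,0,0.234,0,0,0,0.9, 0,0,0.234,0,0,0,-0.4, 0,0,0.234,0,0,0,-0.4, 0,0,0.234,0,0,0,-0.4, 0,0,0.234,0,0,0,-0.4, 0,0,0.234,0,0,0,-0.4, 0,0,0.234,0,0,0,-0.4, 0,0,0.234,0,0,0,-0.4, 0,0,0.234,0,0,0,-0.4]' 18
```

```text
time_s: 11.75
ee_pos: [0.4409, -0.2831, 0.0385]
eef_rot: [3.142, 0.0, 1.569]
force: [-0.8, 0.3, 2.2]
grip_width: 0.039
grip_force: 18.0
```

```bash
python3 -c "
from h import *
row(.4805,-.081,.165,1.5708);row(.4805,-.081,.050,1.5708)"
```

```text
row [ 0.404  0.079 -0.253] [ 0.     0.    -0.001]
row [ 0.404  0.079 -0.023] [ 0.     0.    -0.001]
```

```bash
python3 -m pendant '[0,0,-0.08,0,0,0,-0.4, 0,0,-0.16,0,0,0,-0.4, 0,0,-0.253,0,0,0,-0.4, 0.1,0.02,-0.253,0,0,0,-0.4, 0.2,0.04,-0.253,0,0,0,-0.4, 0.3,0.06,-0.253,0,0,0,-0.4, 0.37,0.07,-0.253,0,0,0,-0.4, 0.404,0.079,-0.253,0,0,0,-0.4, 0.404,0.079,-0.253,0,0,0,-0.4, 0.404,0.079,-0.253,0,0,0,-0.4]'
python3 - <<'E'
from h import *
from scipy.optimize import least_squares
print(status.get_obs()['ee_pos'])
S=vision.camera('scene')
a=np.linspace(0,2*np.pi,60)
def bb(p,x,y,z0,d):
    q=np.array([proj(p,(x+r/2*np.cos(t),y+r/2*np.sin(t),z+z0)) for r,z in((d[0],d[2]),(d[1],0)) for t in a]); return np.r_[q.min(0),q.max(0)]
for n,d,g in(('cup_small',(.04,.035,.085),(.48,-.08,.126)),('cup_middle',(.058,.052,.065),(.48,-.08,.004)),('cup_large',(.078,.072,.045),(.48,-.08,0))):
  print(n,bb(S,*g,d).round(1))
  for r in silhouettes(n,S)[:3]: print('  ',round(r['score'],2),r['extent'])
E
```

```text
time_s: 12.75
ee_pos: [0.4806, -0.0813, 0.1648]
eef_rot: [-3.141, 0.0, 1.57]
force: [-0.3, -0.8, -0.1]
grip_width: 0.0388
grip_force: 18.0
[ 0.48062227 -0.08126301  0.16476444]
cup_small [353.5 153.  372.  195. ]
   0.71 [345.7, 206.4, 372.2, 231.6]
   0.7 [350.4, 151.9, 369.3, 193.3]
   0.64 [307.7, 147.8, 325.6, 182.7]
cup_middle [348.  205.  373.3 241.4]
   0.67 [259.8, 179.5, 284.2, 222.5]
   0.62 [346.8, 208.2, 372.0, 231.9]
cup_large [343.5 211.2 377.1 245.3]
   0.71 [340.8, 216.4, 376.3, 247.8]
   0.65 [211.6, 247.1, 261.7, 290.9]
```

```bash
python3 -m pendant '[0,0,0.08,0,0,0,-0.4, 0,0,0.14,0,0,0,-0.4, 0,0,0.18,0,0,0,-0.4, 0,0,0.21,0,0,0,-0.4, 0,0,0.225,0,0,0,-0.4, 0,0,0.233,0,0,0,-0.4, 0,0,0.236,0,0,0,-0.4, 0,0,0.236,0,0,0,-0.4]'
```

```text
time_s: 13.75
ee_pos: [0.4809, -0.0812, 0.0473]
eef_rot: [3.141, 0.0, 1.569]
force: [-0.3, -0.4, 0.2]
grip_width: 0.0389
grip_force: 18.0
```

```bash
python3 -m pendant '[0,0,0.001,0,0,0,0, 0,0,0.001,0,0,0,0.3, 0,0,0.001,0,0,0,0.3, 0,0,-0.05,0,0,0,0.3, 0,0,-0.14,0,0,0,0.3, 0,0,-0.24,0,0,0,0.3, 0,0,-0.34,0,0,0,0.3, 0,0,-0.4,0,0,0,0.3, 0,0,-0.4,0,0,0,0.3]'
python3 - <<'E'
from h import *
S=vision.camera('scene');W=vision.camera('wrist');T=vision.camera('top')
for n,p in(('S',S),('T',T)):
  for t in('pointer','pointer_tip','knob','gate'):
    for r in silhouettes(t,p)[:2]: print(n,t,round(r['score'],2),r['extent'],r['region'].sum())
np.savez('st.npz',**{k+q:v[q] for k,v in(('S',S),('T',T)) for q in('pixels','K','R','t')})
m=np.hstack([cv2.resize(S['pixels'][140:290,250:450],(400,300)),cv2.resize(W['pixels'],(400,300))])
b=np.hstack([cv2.resize(S['pixels'][245:365,300:460],(400,300),interpolation=cv2.INTER_CUBIC),cv2.resize(T['pixels'][198:318,180:340],(400,300),interpolation=cv2.INTER_CUBIC)])
cv2.imwrite('pics/m4.png',np.vstack([m,b])[:,:,::-1])
E
```

```text
time_s: 14.65
ee_pos: [0.4821, -0.0813, 0.2513]
eef_rot: [3.134, 0.002, 1.57]
force: [0.3, -0.4, -1.0]
grip_width: 0.0615
grip_force: 0.0
S pointer 0.94 [369.8, 266.5, 446.7, 332.3] 766
S pointer_tip 0.73 [371.8, 268.0, 444.8, 327.2] 837
S knob 0.97 [329.5, 253.3, 442.8, 313.3] 3265
S gate 0.55 [336.2, 258.0, 441.0, 314.7] 3181
T pointer 0.7 [218.0, 228.9, 228.7, 288.6] 283
T pointer_tip 0.79 [217.2, 229.7, 223.8, 286.8] 303
T knob 0.93 [234.5, 229.4, 288.0, 306.9] 2663
T gate 0.7 [232.0, 225.4, 285.0, 310.2] 2819
```

View pics/m4.png

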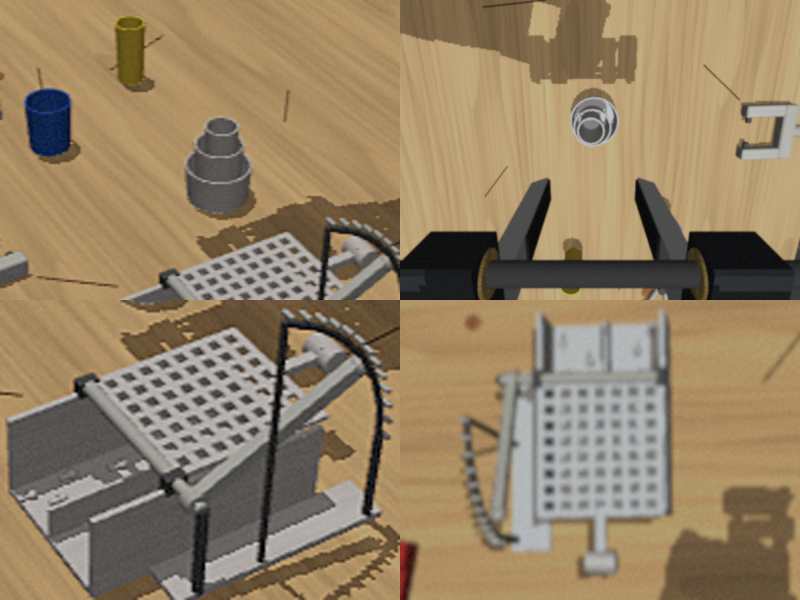

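The cups are fully nested: the left crop shows three stepped rims at about (220,165). The lower crops give gate points in full-image pixels: knob at scene (430,264) and top (260,303), pointer ball at scene (442,272) and top (220,284). Next I fit the channel pose and the pointer angle.

```bash
cat > fit.py <<'E'
from h import *
from scipy.optimize import least_squares
def model(v,ga=None):
    x,y,w,th=v; c,s=np.cos(w),np.sin(w)
    f=lambda X,Y,Z:(x+c*X-s*Y,y+s*X+c*Y,Z)
    return dict(knob=f(-.115,0,.085),fl=f(-.07,.063,.087),fr=f(-.07,-.063,.087),hl=f(.066,.063,.087),hr=f(.066,-.063,.087),
      ph=f(.07,.088,.085),tip=f(.07-.155*np.cos(th),.088,.085+.155*np.sin(th)))
E
python3 - <<'E'
from fit import *
z=np.load('st.npz'); P={k:{q:z[k+q] for q in('K','R','t')} for k in 'ST'}
O={'S':dict(knob=(430,264.5),fl=(430.5,291.2),fr=(393.8,256.5),hl=(373.8,313.8),hr=(341.5,276),ph=(376.2,323.5),tip=(441.7,272)),
'T':dict(knob=(260,303),fl=(234.5,284.5),fr=(286.5,283),ph=(224,231),tip=(220.2,284))}
f=lambda v:np.concatenate([proj(P[k],model(v)[n])-o for k in 'ST' for n,o in O[k].items()])
s=least_squares(f,[.59,.17,0,.65],loss='soft_l1'); print(s.x); print(f(s.x).reshape(-1,2).round(1).tolist())
print({k:np.round(q,4) for k,q in model(s.x).items()})
for k in ['knob','tip']:
    print(k,'tri',tri([ray(P[q],O[q][k]) for q in 'ST']).round(4))
row(.42,.10,.27,np.pi+s.x[2])
row(model(s.x)['knob'][0],model(s.x)['knob'][1],.2,np.pi+s.x[2])
E
```

```text
[ 0.59167022  0.17115235 -0.00507255  0.42748536]
[[-0.2, 0.8], [0.7, -1.4], [-0.4, -1.8], [-2.6, 0.4], [-5.3, -0.2], [0.7, 0.6], [1.8, -0.4], [0.2, -0.4], [0.1, 0.4], [-1.1, 0.7], [0.8, -1.5], [-0.9, 0.4]]
{'knob': array([0.4767, 0.1717, 0.085 ]), 'fl': array([0.522 , 0.2345, 0.087 ]), 'fr': array([0.5214, 0.1085, 0.087 ]), 'hl': array([0.658 , 0.2338, 0.087 ]), 'hr': array([0.6573, 0.1078, 0.087 ]), 'ph': array([0.6621, 0.2588, 0.085 ]), 'tip': array([0.5211, 0.2595, 0.1493])}
knob tri [0.4759 0.1718 0.0869]
tip tri [0.5225 0.2574 0.1473]
row [ 0.362 -0.122 -0.047] [-0.    -0.    -0.998]
row [ 0.506 -0.009  0.093] [-0.    -0.    -0.998]
```

```bash
python3 -m pendant '[0.1,0,-0.06,0,0,0.1,0.3, 0.2,0,-0.06,0,0,0.2,0.3, 0.3,0,-0.06,0,0,0.3,0.3, 0.4,0,-0.06,0,0,0.4,0.3, 0.506,0.014,-0.06,0,0,0.5,0.3, 0.506,0.014,-0.06,0,0,0.6,0.3, 0.506,0.014,-0.06,0,0,0.7,0.3, 0.506,0.014,-0.06,0,0,0.8,0.3, 0.506,0.014,-0.06,0,0,0.9,0.3, 0.506,0.014,-0.06,0,0,1,0.3, 0.506,0.014,-0.06,0,0,1,0.3, 0.506,0.014,-0.06,0,0,1,0.3]'
python3 - <<'E'
from fit import *
W=vision.camera('wrist'); save(W,'w5'); print(status.get_obs()['ee_pos'],status.get_obs()['qpos'].round(2))
v=[.5917,.1712,-.005,.43]
print({k:proj(W,q).round(1).tolist() for k,q in model(v).items()})
np.savez('w5.npz',**{q:W[q] for q in('pixels','K','R','t')})
E
```

```text
time_s: 16.4
ee_pos: [0.488, 0.1719, 0.2767]
eef_rot: [3.142, 0.0, -0.004]
force: [-0.2, 0.5, 0.2]
grip_width: 0.0613
grip_force: 0.0
[0.48804008 0.17195598 0.27672936] [0.27 0.17 1.43 0.   1.54 1.84]
{'knob': [307.4, 212.8], 'fl': [240.2, 166.5], 'fr': [374.5, 166.5], 'hl': [232.9, 5.0], 'hr': [381.6, 5.0], 'ph': [203.6, 0.3], 'tip': [197.1, 177.6]}
```

View pics/w5.png

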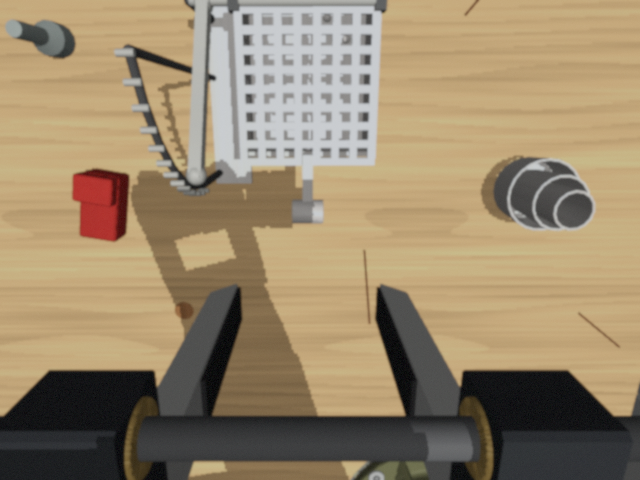

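The wrist view shows the knob at (307,212), the pointer ball at (196,177) and the plate's free corners at (240,165) and (375,164). All are within about 1 px of the fitted model. Now a joint fit.

```bash
cat >> fit.py <<'E'
z=np.load('st.npz'); P={k:{q:z[k+q] for q in('K','R','t')} for k in 'ST'}
w=np.load('w5.npz'); P['W']={q:w[q] for q in('K','R','t')}
O={'S':dict(knob=(430,264.5),fr=(393.8,256.5),ph=(376.2,323.5),tip=(441.7,272)),
'T':dict(knob=(260,303),fl=(234.5,284.5),fr=(286.5,283),ph=(224,231),tip=(220.2,284)),
'W':dict(knob=(307.5,212),fl=(240.,165.5),fr=(375.5,165),tip=(196,177))}
E
python3 - <<'E'
from fit import *
for fr in (0,1):
    f=lambda v:np.concatenate([(proj(P[k],np.array(model(v)[n])+ (fr and {'S':np.r_[v[4:7]],'T':v[7:10],'W':0}[k]))-o)*(1.5 if k=='W' else 1) for k in O for n,o in O[k].items()]+([v[4:]/.0015] if fr else []))
    s=least_squares(f,[.59,.17,0,.6]+[0]*6*fr,loss='soft_l1'); print(s.x.round(4)); print(f(s.x)[:26].reshape(-1,2).round(1).tolist())
for c in('ST','SW','TW','STW'): print(c,tri([ray(P[q],O[q]['tip']) for q in c]).round(4),tri([ray(P[q],O[q]['knob']) for q in c if 'knob' in O[q]]).round(4))
# ball details in scene: pointer region end
im=z['Spixels']; g=cv2.cvtColor(im,cv2.COLOR_RGB2GRAY)[262:284,430:456]; print(g)
E
```

```text
[ 0.5926  0.1715 -0.0012  0.4347]
[[-0.5, 1.0], [-0.8, -1.6], [0.7, 0.9], [1.4, -0.7], [0.3, -0.8], [0.1, 0.1], [-1.2, 0.3], [0.5, -1.7], [-1.1, -0.1], [0.0, -0.2], [0.2, 0.5], [-1.5, 0.4], [1.2, -0.5]]Traceback (most recent call last):
  File "<stdin>", line 4, in <module>
    return func(*args, **kwargs)
    vector_fun = VectorFunction(
        fun_wrapped,
    ...<6 lines>...
        workers=workers
    )
    self._update_fun()
    ~~~~~~~~~~~~~~~~^^
    self.f = self.fun_wrapped(xp_copy(self.x))
             ~~~~~~~~~~~~~~~~^^^^^^^^^^^^^^^^^
    return np.atleast_1d(self.fun(x))
                         ~~~~~~~~^^^
    return self.f(x, *self.args, **self.kwargs)
           ~~~~~~^^^^^^^^^^^^^^^^^^^^^^^^^^^^^^
  File "<stdin>", line 3, in <lambda>
  File "fit.py", line 4, in model
    x,y,w,th=v; c,s=np.cos(w),np.sin(w)
    ^^^^^^^^
ValueError: too many values to unpack (expected 4)
```

```bash
python3 -m pendant '[-0.021,0,0.08,0,0,0,0.3, -0.021,0,0.17,0,0,0,0.3, -0.021,0,0.26,0,0,0,0.3, -0.021,0,0.34,0,0,0,0.3, -0.021,0,0.4,0,0,0,0.3, -0.021,0,0.44,0,0,0,0.3, -0.021,0,0.475,0,0,0,0.3, -0.021,0,0.475,0,0,0,0.3]'
python3 -c "
from fit import *
W=vision.camera('wrist'); np.savez('w6.npz',**{q:W[q] for q in('pixels','K','R','t')})
m=model([.5926,.1715,-.0012,.4347]); print({k:proj(W,q).round(1).tolist() for k,q in m.items()})
T=np.load('w5.npz')['pixels']
for n,(u,v),h in(('knob',(307,212),16),('tip',(196,177),13)):
    for s in(1.3,1.5,1.7,1.9,2.1,2.3,2.5):
        t=cv2.resize(T[v-h:v+h+1,u-h:u+h+1],None,fx=s,fy=s); r=cv2.matchTemplate(W['pixels'],t,cv2.TM_CCOEFF_NORMED); _,q,_,l=cv2.minMaxLoc(r); print(n,s,round(q,2),l[0]+t.shape[1]/2,l[1]+t.shape[0]/2)
for t in('pointer','knob'):
    for r in silhouettes(t,W)[:2]: print(t,r['score'],r['extent'])
"
```

```text
time_s: 17.25
ee_pos: [0.4763, 0.1716, 0.0374]
eef_rot: [3.141, 0.004, 0.003]
force: [0.2, 0.2, -0.4]
grip_width: 0.0611
grip_force: 0.0
{'knob': [305.5, 312.4], 'fl': [146.8, 211.5], 'fr': [464.2, 212.3], 'hl': [99.0, -224.0], 'hr': [512.7, -222.6], 'ph': [18.5, -236.1], 'tip': [-39.0, 270.6]}
knob 1.3 0.7 106.5 180.5
knob 1.5 0.7 364.0 244.0
knob 1.7 0.7 363.0 243.0
knob 1.9 0.69 361.5 244.5
knob 2.1 0.68 282.5 357.5
knob 2.3 0.67 282.0 358.0
knob 2.5 0.68 281.0 360.0
tip 1.3 0.76 309.5 255.5
tip 1.5 0.76 309.0 254.0
tip 1.7 0.74 309.0 253.0
tip 1.9 0.72 309.5 251.5
tip 2.1 0.69 310.5 250.5
tip 2.3 0.69 64.0 227.0
tip 2.5 0.69 61.0 227.0
pointer 0.56 [0.0, 0.0, 27.5, 218.6]
knob 0.66 [128.0, 0.0, 484.9, 339.1]
```

```bash
python3 -m pendant '[0,0,0,0,0,0,-0.6, 0,0,0,0,0,0,-0.6, 0,0,0,0,0,0,-0.6, 0,0,0,0,0,0,-0.6, 0,0,0,0,0,0,-0.6, 0,0,0,0,0,0,-0.6]' 45; python3 -c "
import numpy as np
for a in (.1,.2,.3,.4,.44): print(a,round(.185*(1-np.cos(a))/.5,4),round(-.185*np.sin(a)/.5,4))"
```

```text
time_s: 18.0
ee_pos: [0.4776, 0.1728, 0.0396]
eef_rot: [-3.14, -0.0, -0.001]
force: [-1.1, 6.4, -0.1]
grip_width: 0.0298
grip_force: 45.0
0.1 0.0018 -0.0369
0.2 0.0074 -0.0735
0.3 0.0165 -0.1093
0.4 0.0292 -0.1441
0.44 0.0352 -0.1576
```

```bash
python3 -m pendant '[0.0005,-0.002,-0.02,0,0,0,-0.6, 0.002,-0.002,-0.037,0,0,0,-0.6, 0.0045,-0.002,-0.056,0,0,0,-0.6, 0.0075,-0.002,-0.0735,0,0,0,-0.6, 0.0115,-0.002,-0.0915,0,0,0,-0.6, 0.0165,-0.002,-0.1093,0,0,0,-0.6, 0.0225,-0.002,-0.127,0,0,0,-0.6, 0.0292,-0.002,-0.1441,0,0,0,-0.6, 0.0292,-0.002,-0.1441,0,0,0,-0.6, 0.0292,-0.002,-0.1441,0,0,0,-0.6]'
python3 - <<'E'
from fit import *
S=vision.camera('scene');W=vision.camera('wrist');T=vision.camera('top')
for n,p in(('S',S),('T',T),('W',W)):
  np.savez('f%s.npz'%n,**{q:p[q] for q in('pixels','K','R','t')})
  for t in('pointer','gate'):
    for r in silhouettes(t,p)[:1]: print(n,t,round(r['score'],2),r['extent'],r['region'].sum()); np.save('f%s_%s.npy'%(n,t),r['region'])
x,y,w,_=[.5926,.1715,-.0012,0]
for a in(.36,.40,.44):
    for n,p in(('S',S),('T',T),('W',W)):
        print(a,n,[proj(p,(x+.07-L*np.cos(a)-.002*np.sin(a),y+Y,.085+L*np.sin(a)+.002*np.cos(a))).round(1).tolist() for L,Y in((.14,-.063),(.14,.063),(.185,0))])
E
```

```text
time_s: 19.0
ee_pos: [0.492, 0.1729, 0.1113]
eef_rot: [3.141, 0.0, -0.001]
force: [0.8, -0.7, -7.0]
grip_width: 0.0295
grip_force: 45.0
S pointer 0.75 [372.4, 268.1, 444.9, 330.0] 679
S gate 0.92 [335.0, 229.1, 431.5, 312.1] 3708
T pointer 0.61 [213.6, 227.4, 228.3, 277.5] 272
T gate 0.55 [231.5, 226.3, 282.7, 283.8] 2221
W pointer 0.86 [78.1, 0.0, 138.7, 255.8] 9428
W gate 0.73 [171.3, 0.5, 447.8, 337.4] 49844
0.36 S [[391.1, 236.6], [430.0, 271.3], [428.2, 240.2]]
0.36 T [[283.6, 278.8], [230.9, 280.3], [256.5, 297.1]]
0.36 W [[446.4, 214.6], [170.7, 215.2], [308.7, 314.4]]
0.4 S [[390.4, 234.8], [429.4, 269.5], [427.4, 237.7]]
0.4 T [[283.4, 277.8], [230.5, 279.3], [256.1, 295.9]]
0.4 W [[450.4, 213.0], [166.7, 213.6], [308.7, 316.0]]
0.44 S [[389.6, 233.1], [428.7, 267.7], [426.5, 235.4]]
0.44 T [[283.2, 276.8], [230.1, 278.2], [255.7, 294.5]]
0.44 W [[454.6, 210.7], [162.4, 211.4], [308.7, 317.0]]
```

```bash
python3 - <<'E'
from fit import *
x,y=.5926,.1715
D={k:np.load('f%s.npz'%k) for k in 'STW'}
def ball(p,c):
    d=np.random.default_rng(0).normal(size=(1500,3)); d/=np.linalg.norm(d,axis=1)[:,None]
    q=np.array([proj(p,np.array(c)+.008*e) for e in d]); return np.r_[q.min(0),q.max(0)].round(1).tolist()
for th in(.40,.44,.48,.52):
    c=(x+.07-.155*np.cos(th),y+.088,.085+.155*np.sin(th)); print(th,{k:ball(D[k],c) for k in 'STW'})
g=cv2.cvtColor(D['W']['pixels'],cv2.COLOR_RGB2GRAY)
m=np.load('fW_pointer.npy')
for r in range(150,262,6):
    c=np.nonzero(m[r])[0]; print(r,c.min() if len(c) else None,c.max() if len(c) else None)
h=cv2.HoughCircles(cv2.GaussianBlur(g[180:290,50:170],(3,3),0),cv2.HOUGH_GRADIENT_ALT,1,10,param1=60,param2=.5,minRadius=8,maxRadius=30)
print('hough W',None if h is None else (h[0]+[50,180,0]).round(1).tolist())
print('rows/cols near ball W'); print(g[214:262:4,70:124:4])
b=cv2.cvtColor(D['S']['pixels'],cv2.COLOR_RGB2GRAY); print(b[264:284,430:452])
mS=np.load('fS_pointer.npy'); print(''.join('\n'+''.join('#' if v else '.' for v in r) for r in mS[264:290,420:450]))
E
```

```text
0.4 {'S': [439.3, 268.6, 448.3, 277.4], 'T': [216.2, 281.6, 223.1, 288.4], 'W': [90.2, 226.4, 129.9, 262.4]}
0.44 {'S': [438.5, 266.6, 447.5, 275.4], 'T': [215.7, 280.4, 222.6, 287.2], 'W': [82.8, 224.2, 124.1, 261.4]}
0.48 {'S': [437.7, 264.7, 446.7, 273.6], 'T': [215.1, 279.1, 222.1, 285.9], 'W': [74.9, 221.2, 117.8, 259.7]}
0.52 {'S': [436.7, 262.9, 445.7, 271.8], 'T': [214.6, 277.7, 221.6, 284.6], 'W': [66.5, 217.4, 111.2, 257.3]}
150 90 126
156 91 126
162 90 126
168 89 126
174 88 125
180 87 125
186 87 125
192 86 124
198 86 124
204 86 123
210 86 123
216 85 122
222 84 122
228 84 121
234 83 121
240 82 121
246 84 120
252 89 116
258 None None
hough W [[100.0, 243.0, 18.8]]
rows/cols near ball W
[[171 172 170 171 185 186 186 187 186 184  88  80  82  89]
 [168 168 168 172 187 186 187 186 187 182  84  82  85  90]
 [169 170 170 172 187 187 186 186 185 182  83  82  82  94]
 [173 173 173 178 186 187 185 186 187 176  87  79  76  99]
 [176 176 175 180 185 170 163 164 184 169 122 102  72  98]
 [170 173 173 180 172 175 174 173 176 169 146 122  90 100]
 [ 56 122 163 156 171 182 186 186 181 170 
[... 2280 characters left out ...]
..................
...................####.......
..................######......
................########......
...............##########.....
..............###########.....
.............############.....
............#############.....
...........#############......
.........##############.......
........##############........
.......#############..........
......#############...........
.....#############............
....#############.............
...############...............
..############................
.############.................
#############.................
###########...................
##########....................
#########.....................
########......................
```

```bash
python3 - <<'E'
from fit import *
D={k:np.load('f%s.npz'%k) for k in 'STW'}
m=np.load('fW_pointer.npy'); rows=np.arange(10,225,5); cen=np.array([np.nonzero(m[r])[0][[0,-1]].mean() for r in rows]); print(np.c_[rows,cen][::5].tolist())
L=np.linspace(0.03,.16,200)
def axis(p,th,dx,dy,dz=0): return np.array([proj(p,(.6626+dx-l*np.cos(th),.2595+dy,.085+dz+l*np.sin(th))) for l in L])
def fW(v,dx=0):
    a=axis(D['W'],v[0],dx,v[1]); o=np.argsort(a[:,1]); return np.interp(rows,a[o,1],a[o,0])-cen
for dx in(-.002,0,.002):
    s=least_squares(fW,[.5,0],args=(dx,),loss='soft_l1'); J=np.linalg.inv(s.jac.T@s.jac); print('W',dx,s.x.round(4),np.abs(s.fun).mean().round(2))
mS=np.load('fS_pointer.npy'); ys,xs=np.nonzero(mS); k=(xs>385)&(xs<436)
cols=np.arange(386,436); cS=np.array([ys[xs==c].mean() for c in cols])
def fS(v):
    a=axis(D['S'],v[0],0,0,v[1]); o=np.argsort(a[:,0]); return np.interp(cols,a[o,0],a[o,1])-cS
s=least_squares(fS,[.5,0],loss='soft_l1');print('S',s.x,np.abs(s.fun).mean())
s=least_squares(lambda v:fS([v[0],0]),[.5],loss='soft_l1');print('S dz=0',s.x,np.abs(s.fun).mean())
# same for gate stem/edge: hough lines not used; gate mask top corner line for check
mg=np.load('fS_gate.npy'); cols2=np.arange(345,388); t=np.array([np.nonzero(mg[:,c])[0][0] for c in cols2])
L2=np.linspace(.004,.14,200)
def fg(v):
    a=np.array([proj(D['S'],(.6626-l*np.cos(v[0])-.002*np.sin(v[0]),.1715-.063,.085+v[1]+l*np.sin(v[0])+.002)) for l in L2]);o=np.argsort(a[:,0]); return np.interp(cols2,a[o,0],a[o,1])-t
for f in(fg,lambda v:fg([v[0],0])):
    s=least_squares(f,[.4,0],loss='soft_l1');print('gate S',s.x,np.abs(s.fun).mean())
E
```

```text
[[10.0, 119.5], [35.0, 118.0], [60.0, 116.0], [85.0, 113.5], [110.0, 112.0], [135.0, 109.5], [160.0, 108.0], [185.0, 106.0], [210.0, 104.5]]
W -0.002 [ 4.614e-01 -1.000e-04] 0.22
W 0 [ 0.4614 -0.0005] 0.22
W 0.002 [ 0.4614 -0.0009] 0.22<stdin>:11: RuntimeWarning: Mean of empty slice.
  ret = ret.dtype.type(ret / rcount)
Traceback (most recent call last):
ValueError: Residuals are not finite in the initial point.
```

```bash
python3 -m pendant '[0.004,0,-0.01,0,0,0,-0.6, 0.009,0,-0.02,0,0,0,-0.6, 0.009,0,-0.02,0,0,0,-0.6, 0.009,0,-0.02,0,0,0,-0.6]'
cat > cmp.py <<'E'
from fit import *
o=status.get_obs(); print('TCP angle',np.arcsin((o['ee_pos'][2]-.0396)/.185),o['ee_pos'],o['force'].round(1),o['grip_width'])
W=vision.camera('wrist')
def edge(m,rows,f): return np.array([f(np.nonzero(m[r])[0]) for r in rows])
def solve(Y,rows,c,off=0):
    L=np.linspace(.0,.16,300)
    def f(v):
        a=np.array([proj(W,(.6626-l*np.cos(v[0])-off*np.sin(v[0]),.1715+Y+v[1],.085+l*np.sin(v[0])+off*np.cos(v[0]))) for l in L]); i=np.argsort(a[:,1]); return np.interp(rows,a[i,1],a[i,0])-c
    s=least_squares(f,[.45,0],loss='soft_l1'); return s.x.round(4),np.abs(s.fun).mean().round(2)
r=silhouettes('pointer',W)[0]; print(r['score'],r['extent']); rows=np.arange(10,int(r['extent'][3])-35,4)
print('pointer',solve(.088,rows,edge(r['region'],rows,lambda q:(q[0]+q[-1])/2)))
r=silhouettes('gate',W)[0]; print(r['score'],r['extent']); rows=np.arange(20,190,4)
g=cv2.GaussianBlur(cv2.cvtColor(W['pixels'],cv2.COLOR_RGB2GRAY),(3,3),0).astype(float)
print('gate L',solve(.063,rows,edge(r['region'],rows,lambda q:q[0]),.002)); print('gate R',solve(-.063,rows,edge(r['region'],rows,lambda q:q[-1]),.002))
E
python3 cmp.py
```

```text
time_s: 19.85
ee_pos: [0.4967, 0.1729, 0.1214]
eef_rot: [3.142, -0.0, -0.001]
force: [2.1, -1.2, -8.3]
grip_width: 0.0297
grip_force: 45.0
TCP angle 0.4582969928469009 [0.49668353 0.17289294 0.12144797] [ 2.1 -1.2 -8.3] 0.029690891608314077
0.74 [90.4, 0.0, 150.4, 263.7]
pointer (array([ 0.4618, -0.0006]), np.float64(0.34))
0.86 [172.5, 3.5, 447.1, 339.8]
gate L (array([ 0.4543, -0.0008]), np.float64(0.26))
gate R (array([ 4.307e-01, -3.000e-04]), np.float64(0.31))
```

```bash
python3 - <<'E'
from fit import *
S=vision.camera('scene')
def masks(n): return silhouettes(n,S)[0]
def line(m,cols,f): return np.array([f(np.nonzero(m[:,c])[0]) for c in cols])
def solve(Y,cols,t,off,free):
    L=np.linspace(0,.16,300)
    def f(v):
        a=np.array([proj(S,(.6626-l*np.cos(v[0])-off*np.sin(v[0]),.1715+Y,.085+(v[1] if free else 0)+l*np.sin(v[0])+off*np.cos(v[0]))) for l in L]);i=np.argsort(a[:,0]); return np.interp(cols,a[i,0],a[i,1])-t
    s=least_squares(f,[.45,0],loss='soft_l1'); return s.x.round(4),np.abs(s.fun).mean().round(2)
p=masks('pointer'); g=masks('gate'); print(p['extent'],g['extent'])
for free in(0,1):
    c=np.array([c for c in range(386,434) if p['region'][:,c].sum()>4]); print('pointer',len(c),solve(.088,c,line(p['region'],c,np.mean),0,free))
    c=np.array([c for c in range(345,386) if g['region'][:,c].any()]); print('gate',solve(-.063,c,line(g['region'],c,lambda q:q[0]),.002,free))
for n in('cup_large','cup_middle','cup_small'): print(n,[(round(r['score'],2),r['extent']) for r in silhouettes(n,S)[:3]])
E
```

```text
[370.2, 267.8, 444.8, 331.1] [333.3, 226.7, 433.1, 313.7]
pointer 44 (array([0.4464, 0.    ]), np.float64(0.25))
gate (array([0.432, 0.   ]), np.float64(0.39))
pointer 44 (array([ 0.4556, -0.0009]), np.float64(0.23))
gate (array([ 0.4504, -0.0018]), np.float64(0.33))
cup_large [(0.83, [342.9, 216.2, 379.4, 246.3]), (0.22, [330.4, 226.6, 429.3, 312.5])]
cup_middle [(0.94, [260.6, 181.6, 283.8, 218.3]), (0.86, [345.1, 211.6, 373.2, 230.0])]
cup_small [(0.86, [304.2, 146.7, 324.9, 181.8]), (0.72, [349.8, 200.5, 366.8, 218.0])]
```

```bash
python3 -c "
from station import order,status
o=status.get_obs();print(o['time_s'],o['ee_pos'],o['grip_force'],abs(o['joint_vel']).max());print(order.hand_in())"
```

```text
20.3 [0.49666874 0.17289268 0.12137051] 44.99740540981293 0.0008428499417634518
the job is handed in; nothing more can be done
None
```

I nested the three cups, then lifted the gate to about 0.458 rad and handed in still gripping it at 45 N; my camera estimates of the pointer's slope ran from 0.446 to 0.462 rad, and no verdict came back at hand-in.

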